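# Probe a torch battery pack in its test cradle

## Robot

A 7-joint arm with a two-finger parallel gripper is mounted at the origin on the work surface. World frame = base frame: x ahead of the robot, y to its left, z up, the work surface at z = 0. Lengths are in m, angles in rad, forces in N, time in s.
With the tool pointing down it reaches from about 0.425 to 0.875 m from the base axis. Payload 4.7 kg.
Tool frame: the origin (TCP) lies midway between the tips of the shut fingers; the grasp point (between the pads) lies 19 mm behind it; z points along the fingers, y is the direction in which the jaws open and shut (so a half turn about z gives the same grasp; the last joint's range is limited). The gripper opens to 87 mm and grips with 3 to 60 N. Pads are 19 mm wide; open, the fingers measure 117 mm over their backs; the gripper's body (75 mm by 190 mm) begins 51 mm behind the grasp point.
Start: joints at [-1.213, 0.321, -0.07, 1.45, 0.023, 1.371, -0.057], TCP at [0.219, 0.612, 0.223] pointing down, gripper open.
Joint ranges: [-2.86, 2.86], [-0.3, 2.09], [-1.38, 1.24], [0.06, 2.45], [-1.56, 4.7], [0.09, 2.05], [-2.69, 2.69]. Speed limits (rad/s): [2.57, 2.57, 3.14, 3.14, 3.14, 3.14, 3.14].

## Interface

Orientations are given as a rotation vector (axis times angle).
In Python, from bench import get_state, eyes, job gives the robot as it stands. The module is installed in compiled form; this text tells all that it offers.
- The arm moves only by the shell command python3 -m jog 'ROWS' [FORCE]. ROWS is JSON, a list that holds one entry, the list of rows, each a list of 5 numbers: the opening, from 0 (shut) to 1 (fully open), then the shift along the tool's x, y, z in units of 40 mm (1.0 is 40 mm), then the turn about the tool's z in units of 5 degrees (1.0 is 5 degrees). In form: [[[jaw, dx, dy, dz, turn], ...]]. A call has 1 to 10 rows; each row shifts and turns the commanded pose from where the row before left it, along the tool's axes as they then stand; what a row does not reach is not made up. A row lasts 1/8 s, in which the tool goes at most 62.5 mm and 10.7 degrees, less where a joint would pass 70% of its speed; a pose out of reach is approached as far as the arm can. A call is refused whole if a number of a shift passes 1 or a number of a turn 1, either way. A call with a gripper value outside its range is refused whole. The fingers move at their own pace and stop on an object; FORCE is the grip in N (left out, the last holds). Time passes only in rows, so rows that do not move let the fingers close. It gives the time, the measured TCP pose, the force and the opening at its end, in the units of the state.
- get_state(): the state, without advancing time (a new reading comes with each control period).
- eyes.get_image(name): name is "scene" or "side" or "wrist"; returns (picture, depth): 480x640x3 uint8, red, green, blue; 480x640 float32, m along the optical axis (not along the pixel's ray), 0 where there is no reading.
- eyes.camera_params(name): a dict with "camera_matrix" (3x3 intrinsics, pixels), "pose" (4x4, takes a point from camera to world coordinates); the wrist camera has in their place "mount" (4x4, takes a point from camera to tool coordinates, whose origin is the TCP and whose axes are the flange's). Camera axes: x right, y down, z forward; pixel columns grow to the right and rows downward; lengths in m; the calibration is good to about 2 mm. The wrist camera is an equidistant fisheye: a pixel r from the principal point sees the ray r / f radians off the axis. A picture is of the moment at which its call begins: read the wrist's pose just before it. camera_params takes no time and is no camera call.
- job.close_job(): hands the job in, once; it reports no verdict.
The state is a dict: "time": time; "joint_positions": joint angles; "qd": joint speeds; "joint_torque": joint torques, N m; "position": TCP position; "tool_rot": TCP orientation; "ft_force": force on the tool from outside, world axes, zero at the start; "torque": the same for the moment, N m; "grip_width": opening from 0.0 (shut) to 1.0 (fully open).
Only numpy, scipy, OpenCV 4.12 (cv2) and the standard library are available. Lean on these libraries where they do the work, as an engineer would, in place of code of your own. Each camera call takes 0.05 s, during which the arm holds its last target. There are 200 camera calls.

## Task

Test the torch's blue battery pack: seat it flat and fully home in the green cradle, its nose in the matching slot, and let go of it. Then take the orange probe from its black stand and hold it upright with its point on the brass contact inside the red ring, pressing lightly so that the sprung tip is pushed in about half way. Finish while still holding the probe there, and leave everything else on the shelf where it is.

Things in the scene. Friction and masses are not known exactly. Their poses are not given: they have to be found in the camera images.
- pack_center (a point): Centre (half-way up) of the blue battery pack, a loose hard plastic block of 130 g or so standing on the shelf: body 64 mm long (its x) by 40 mm wide (its y) by 32 mm high (z up), plus a nose 12 mm long and 18 mm wide, full height, in the middle of its +x end (nose tip 44 mm from this point). This point is the centre of the 64 x 40 body, 16 mm above the underside. Free to be gripped across its 40 mm width. It starts right way up.
- red_contact (a point): The spot to probe: centre of the brass contact (10 mm wide) inside the red ring (18 mm outside) on the pack's flat top, on its centre line, 18 mm from the centre towards the nose. A like contact with a black ring, 18 mm the other way, is the wrong one. z up; moves with the pack.
- pocket_floor (a point): Centre of the floor of the pocket in the green test cradle (fixed to the shelf): 8 mm above the shelf, pocket 10 mm deep (rim 18 mm above the shelf), 68 mm (x) by 44 mm (y), with a slot 22 mm wide at its +x end for the nose, reaching 46 mm from this point: 2 mm of play all round. Walls 12 mm thick. x points to the nose slot, z up. Seated, the pack's centre is 16 mm above this point, its axes along these, and 22 mm of it stands out above the rim.
- probe_grip (a point): Centre of the probe's orange handle, where to grip: square, 22 x 22 mm, 75 mm tall (sides along its x and y), z up along the probe, away from the point. Loose, about 80 g in all. Below the handle a steel nose of 12 mm diameter, 40 mm long, then the brass point (6 mm diameter) standing out 15 mm; the point's end is 92.5 mm below this centre. It starts upright in the stand, the handle's lower end resting on the stand's top.
- probe_point (a point): Flat end of the probe's brass point, on the probe's axis; z up along the probe.
- probe_plunger (a joint): How far the brass point is pushed into the probe, m: 0 free, 0.012 at its stop. Spring: 1 N to start moving, then 0.4 N per mm (5.8 N at the stop).
- stand_top (a point): Centre of the top of the black probe stand (fixed block 62 x 62 mm, 62 mm high, with a steel foot 84 x 84 x 6 mm), at the mouth of its round hole of 15 mm diameter that goes through to the shelf. The probe must rise 55 mm to come free.
- torch: Red torch lying on the shelf, 165 mm long, 56 mm thick, with a black head knob; leave alone. Origin under it near its middle, x towards the lens.
- jar: Clear glass jar with clamp lid, 92 mm diameter, 127 mm high; leave alone. Origin at centre of underside.
- carton: Bulb carton 65 x 65 x 115 mm; leave alone. Origin at centre of underside.
- driver: Screwdriver lying on the shelf, about 200 mm long; leave alone.
- tin: Tin, 66 mm diameter, 75 mm high; leave alone. Origin at centre of underside.
Things that resemble listed ones, but are neither listed nor needed, are in the scene too. Of the things shaped like the part that bears probe_grip, the orange one is meant.

How it is judged:
By the outcome, as a careful person would: the job done as asked, in the order asked, and still so for the second after the job is handed in, while the arm keeps its last pose, push and grip.
It also fails if it takes over 64 s, if anything falls off the work surface, if the arm or the gripper's body presses on something with over 40 N, if the wrist force passes 120 N, or if a joint passes its speed limit or range.

## Working session

There is one attempt and no reset: what is moved stays moved. The work goes in short steps, Python scripts to look and compute and a shell command to move; the robot and the scene stay as the last step left them, time stands still between calls to the robot, and variables do not carry over. Pictures are saved under pics/ and viewed, about 8 in all and at most 12, crops included, and the job is handed in when it is done.

```bash
mkdir -p pics; python3 - <<'E'
from bench import get_state, eyes
import cv2, numpy as np
s=get_state(); print(s)
for n in ["scene","side","wrist"]:
    p,d=eyes.get_image(n); cv2.imwrite(f"pics/{n}0.png",p[:,:,::-1]); np.savez(f"pics/{n}0.npz",p=p,d=d); print(n,eyes.camera_params(n))
E
```

```text
{'time': 0.0, 'joint_positions': array([-1.21291591,  0.32182455, -0.07008279,  1.45167734,  0.02261974,
        1.37078814, -0.0569166 ]), 'qd': array([ 5.12367550e-04,  7.78755019e-04, -1.42248459e-05, -9.74658562e-05,
       -6.79469361e-04, -8.08097846e-04,  1.22715651e-03]), 'joint_torque': array([ 1.71232268e-04, -4.91296613e+01, -4.03988706e-01, -3.12518191e+01,
       -6.39714953e-02,  4.39231354e-02,  1.63482664e-04]), 'position': array([0.21895042, 0.61142704, 0.22145932]), 'tool_rot': array([-5.37292649e-01, -3.09509191e+00,  2.98249845e-03]), 'ft_force': array([-0.26900971,  0.23756554, -0.1861322 ]), 'torque': array([-0.00712996, -0.02106863, -0.00878941]), 'grip_width': 0.9970634959472755}
scene {'camera_matrix': array([[459.14121912,   0.        , 325.38784275],
       [  0.        , 459.14121912, 229.88660969],
       [  0.        ,   0.        ,   1.        ]]), 'pose': array([[-0.73002815,  0.58537829, -0.3526913 ,  0.87924975],
       [ 0.68326463,  0.63606285, -0.35857146,  0.37831474],
       [ 0.01443389, -0.50274875, -0.86431207,  1.02747071],
       [ 0.      
[... 307 characters left out ...]
65826, -0.68587885,  0.69377262, -0.73469122],
       [-0.00140049, -0.71091847, -0.70327304,  0.82940715],
       [ 0.        ,  0.        ,  0.        ,  1.        ]])}
wrist {'camera_matrix': array([[371.64829954,   0.        , 321.36840055],
       [  0.        , 371.64829954, 237.36043607],
       [  0.        ,   0.        ,   1.        ]]), 'mount': array([[ 2.28824786e-04, -9.63308633e-01, -2.68396024e-01,
         7.39444003e-02],
       [ 9.99999819e-01,  7.11977788e-05,  5.97025648e-04,
         3.76515213e-04],
       [-5.56010760e-04, -2.68396112e-01,  9.63308475e-01,
        -1.62516978e-01],
       [ 0.00000000e+00,  0.00000000e+00,  0.00000000e+00,
         1.00000000e+00]])}
```

View pics/scene0.png

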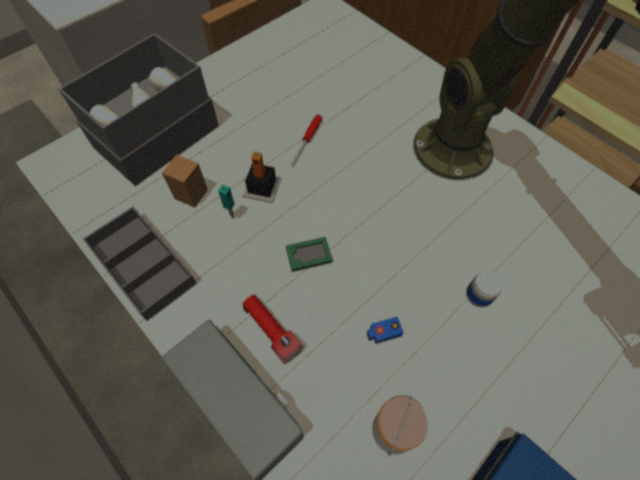

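View pics/side0.png

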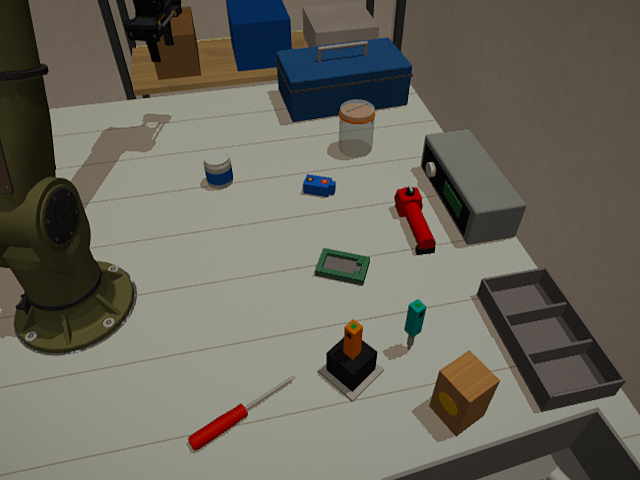

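The scene view shows the blue pack at (385,330), the green cradle at (309,253), and the orange probe in the black stand at (258,170). The probe candidates are the orange one in the stand at (258,165) and a teal one at (227,197). The orange one fits on both colour and stand. I'll measure these and make enlarged crops.

```bash
cat > h.py <<'E'
import numpy as np, cv2
from bench import eyes, get_state
from scipy.spatial.transform import Rotation as R
def wpose(s):
    T=np.eye(4); T[:3,:3]=R.from_rotvec(s["tool_rot"]).as_matrix(); T[:3,3]=s["position"]; return T@eyes.camera_params("wrist")["mount"]
def ray(n,uv,P=None):
    c=eyes.camera_params(n); K=c["camera_matrix"]; uv=np.atleast_2d(uv).astype(float)
    x=(uv-K[:2,2])/K[0,0]
    if n=="wrist":
        r=np.linalg.norm(x,axis=1,keepdims=True)+1e-12; d=np.c_[x/r*np.sin(r),np.cos(r)]
    else: d=np.c_[x,np.ones(len(x))]; P=c["pose"]
    return P[:3,3], d@P[:3,:3].T, d
def onplane(n,uv,z,P=None):
    o,d,_=ray(n,uv,P); return o+d*((z-o[2])/d[:,2])[:,None]
def cloud(n,mask,dep,P=None):
    v,u=np.nonzero(mask&(dep>0)); o,d,dc=ray(n,np.c_[u,v],P)
    return o+d*(dep[v,u]/dc[:,2])[:,None], np.c_[u,v]
def hsv(p): return cv2.cvtColor(p,cv2.COLOR_RGB2HSV)
def cm(p,lo,hi,box=None):
    m=cv2.inRange(hsv(p),np.array(lo),np.array(hi))>0
    if box: k=np.zeros_like(m); k[box[1]:box[3],box[0]:box[2]]=1; m&=k
    return m
E
python3 - <<'E'
from h import *
B={"scene":{"pack":(360,305,410,350),"crad":(275,228,340,280),"probe":(240,140,285,205)},"side":{"pack":(295,165,345,205),"crad":(305,240,380,295),"probe":(310,310,390,400)}}
H={"pack":([105,120,40],[130,255,255]),"crad":([60,80,20],[90,255,255]),"probe":([5,150,60],[20,255,255])}
tiles=[]
for n in B:
    f=np.load(f"pics/{n}0.npz"); p,d=f["p"],f["d"]
    for k in B[n]:
        m=cm(p,*H[k],B[n][k]); c,uv=cloud(n,m,d)
        z=np.percentile(c[:,2],95); t=c[c[:,2]>z-.006]
        r=cv2.minAreaRect((t[:,:2]*1000).astype(np.float32))
        print(n,k,m.sum(),"z95",z.round(4),"mean",t.mean(0).round(4),"rect mm",np.round(r[0],1),np.round(r[1],1),round(r[2],1))
        b=B[n][k]; tiles.append(cv2.resize(p[b[1]:b[3],b[0]:b[2],::-1],(260,260),interpolation=cv2.INTER_CUBIC))
    p_=p
    b=B[n]["pack"]
    for nm,lo,hi in [("red",[0,120,80],[6,255,255]),("red2",[172,120,80],[180,255,255]),("brass",[12,60,80],[35,255,255])]:
        m=cm(p,lo,hi,b); v,u=np.nonzero(m)
        if len(u): print(nm,len(u),u.mean(),v.mean(),onplane(n,[u.mean(),v.mean()],.032).round(4))
cv2.imwrite("pics/crops.png",np.vstack([np.hstack(tiles[:3]),np.hstack(tiles[3:])]))
E
```

```text
scene pack 447 z95 0.0359 mean [0.5488 0.243  0.0331] rect mm [551.3 240.9] [37.9 73.7] 63.6
scene crad 486 z95 0.0214 mean [ 0.5471 -0.0216  0.0187] rect mm [543.1 -20.8] [ 65.2 100.8] 61.9
scene probe 194 z95 0.1392 mean [ 0.4979 -0.2592  0.1376] rect mm [ 497.1 -260.4] [19.3 19.7] 37.0
red 9 379.77777777777777 329.6666666666667 [[0.5597 0.2355 0.032 ]]
red2 6 379.8333333333333 329.5 [[0.5593 0.2353 0.032 ]]
brass 31 387.7741935483871 327.19354838709677 [[0.5424 0.2438 0.032 ]]
side pack 504 z95 0.0339 mean [0.5475 0.2351 0.0318] rect mm [551.1 235.7] [41.2 73.5] 64.6
side crad 876 z95 0.02 mean [ 0.5452 -0.03    0.0177] rect mm [543.  -26.6] [ 69.7 102.4] 62.5
side probe 530 z95 0.1378 mean [ 0.4966 -0.2678  0.1364] rect mm [ 497.5 -266.1] [22.6 21.7] 33.0
red 4 324.25 181.25 [[0.5629 0.2325 0.032 ]]
red2 4 324.75 181.5 [[0.5639 0.2312 0.032 ]]
brass 39 313.97435897435895 186.74358974358975 [[0.5341 0.2175 0.032 ]]
```

View pics/crops.png

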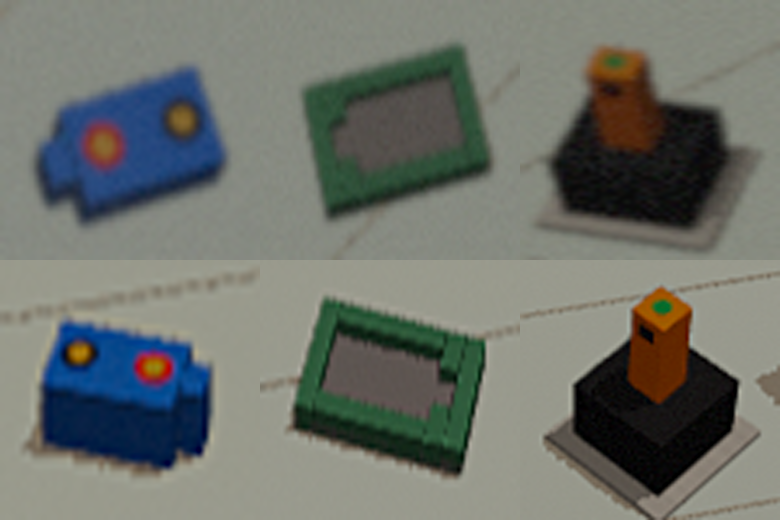

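The crops confirm the targets: the orange probe is in the stand, the red ring is at the nose end of the pack, and the cradle slot points the same way (+x,−y, yaw about −27°). Next I move above the pack for a wrist view.

```bash
python3 -m jog '[[[1,0,0,0,0.63],[1,0,0,0,0.63],[1,-0.95,-0.4,0,0],[1,-0.95,-0.4,0,0],[1,-0.95,-0.4,0,0],[1,-0.95,-0.4,0,0],[1,-0.95,-0.4,0,0],[1,-0.95,-0.4,0,0],[1,-0.95,-0.4,0,0],[1,-0.95,-0.4,0,0]]]'; python3 -m jog '[[[1,-0.95,-0.4,0,0],[1,-0.95,-0.4,0,0],[1,-0.95,-0.4,0,0],[1,-0.95,-0.4,0,0],[1,0,0,0,0]]]'
cat >> h.py <<'E'
def togo(s,xyz,yaw=None):
    "shift in row units (tool axes) to bring TCP to xyz; turn units to put tool x at world yaw (deg)"
    Rm=R.from_rotvec(s["tool_rot"]).as_matrix(); cur=np.degrees(np.arctan2(Rm[1,0],Rm[0,0])); t=0
    if yaw is not None:
        t=-((yaw-cur+90)%180-90); Rm=Rm@R.from_euler("z",t,degrees=True).as_matrix()
    print("tilt",np.degrees(np.arccos(-Rm[2,2])).round(2),"cur yaw",cur.round(2),"turn units",round(t/5,2),"then shift units",(Rm.T@(np.array(xyz)-s["position"])/.04).round(2))
def rect(c):
    r=cv2.minAreaRect((c[:,:2]*1000).astype(np.float32)); return np.round(r[0],1),np.round(r[1],1),round(r[2],1)
E
python3 - <<'E'
from h import *
s=get_state(); P=wpose(s); p,d=eyes.get_image("wrist"); cv2.imwrite("pics/w1.png",p[:,:,::-1]); np.savez("pics/w1.npz",p=p,d=d,P=P)
print(s["position"])
togo(s,[.546,.241,.15],154)
m=cm(p,[105,120,40],[130,255,255]); c,uv=cloud("wrist",m,d,P); k=(np.linalg.norm(c[:,:2]-[.546,.241],axis=1)<.08); c,uv=c[k],uv[k]
t=c[c[:,2]>.027]; print(len(t),t.mean(0),rect(t))
E
```

```text
time: 1.4
position: [0.4369, 0.3625, 0.2224]
tool_rot: [-0.706, -3.061, 0.0]
ft_force: [0.5, -0.0, 0.6]
grip_width: 0.999
time: 2.02
position: [0.5471, 0.235, 0.2223]
tool_rot: [0.717, 3.057, -0.003]
ft_force: [-0.6, -0.4, -0.4]
grip_width: 0.996
[0.54708146 0.23495354 0.22226025]
tilt 0.14 cur yaw 153.59 turn units -0.08 then shift units [0.09 0.13 1.81]
2241 [0.54574597 0.24257799 0.03229005] (array([549.1, 241.1]), array([38.6, 75.6]), 63.2)
```

View pics/w1.png

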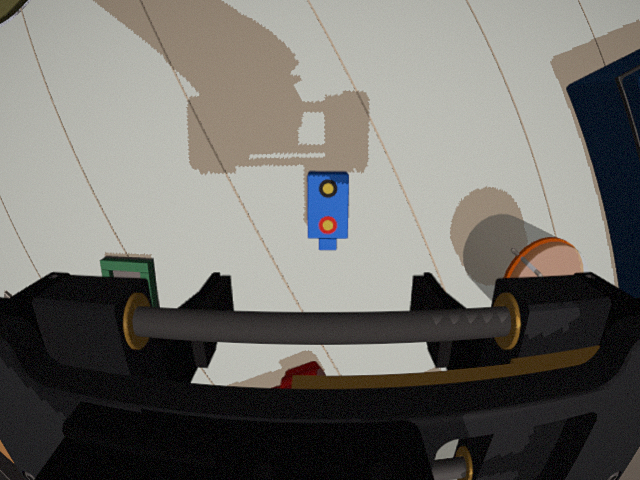

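```bash
cat >> h.py <<'E'
def rings(p,P,z,box):
    "dots by brass colour inside box -> world xy on z"
    m=cm(p,[18,90,70],[35,255,255],box).astype(np.uint8); n,l,st,ce=cv2.connectedComponentsWithStats(m)
    i=[k for k in range(1,n) if st[k,4]>20]; print([(ce[k].round(1),st[k,4]) for k in i]); return onplane("wrist",ce[i],z,P)
E
python3 - <<'E'
from h import *
f=np.load("pics/w1.npz"); q=rings(f["p"],f["P"],.032,(300,165,360,255)); print(q, q.mean(0), np.linalg.norm(q[0]-q[1]), np.degrees(np.arctan2(*(q[1]-q[0])[1::-1])))
s=get_state(); togo(s,[*q.mean(0)[:2],.035],153.3); togo(s,[*q.mean(0)[:2],.008],153.3)
E
```

```text
[(array([327.7, 188.1]), np.int32(106)), (array([327.5, 224.7]), np.int32(76))]
[[0.5280799  0.25131936 0.032     ]
 [0.56037948 0.23525342 0.032     ]] [0.54422969 0.24328639 0.032     ] 0.036074609319754945 -26.445944849662027
tilt 0.04 cur yaw 153.79 turn units 0.1 then shift units [0.09 0.11 4.68]
tilt 0.04 cur yaw 153.79 turn units 0.1 then shift units [0.09 0.11 5.36]
```

Ring spacing measures 36.07 mm (expected 36). Pack centre is (0.5442, 0.2433), yaw −26.5°. I'll descend with the tips 13 mm above the shelf so the fingers clear the cradle rim later, then grip.

```bash
python3 -m jog '[[[1,0.09,0.11,0.9,0.05],[1,0,0,0.9,0],[1,0,0,0.9,0],[1,0,0,0.9,0],[1,0,0,0.8,0],[1,0,0,0.83,0],[1,0,0,0,0],[1,0,0,0,0]]]' 25
python3 - <<'E'
from h import *
s=get_state(); togo(s,[.5442,.2433,.013],153.5)
E
python3 -m jog '[[[0.3,0,0,0,0],[0.3,0,0,0,0],[0.3,0,0,0,0],[0.3,0,0,0,0],[0.3,0,0,0,0],[0.3,0,0,0,0]]]' 25
```

```text
time: 3.08
position: [0.5438, 0.2463, 0.0145]
tool_rot: [0.711, 3.059, 0.002]
ft_force: [-0.1, -0.2, 1.2]
grip_width: 1.0
tilt 0.09 cur yaw 153.82 turn units 0.06 then shift units [-0.04 -0.06  0.04]
time: 3.82
position: [0.5434, 0.2449, 0.0133]
tool_rot: [-0.713, -3.059, 0.001]
ft_force: [0.7, -0.3, 0.8]
grip_width: 0.456
```

```bash
python3 -m jog '[[[0.3,0,0,-0.4,0],[0.3,0,0,-0.8,0],[0.3,0,0,-1,0],[0.3,0,0,-1,0],[0.3,0,0,-1,0],[0.3,0,0,-1,0]]]'; python3 -m jog '[[[0.3,-0.3,-0.7,0,0],[0.3,-0.4,-0.88,0,0],[0.3,-0.4,-0.88,0,0],[0.3,-0.4,-0.88,0,0],[0.3,-0.4,-0.88,0,0],[0.3,-0.4,-0.88,0,0],[0.3,-0.4,-0.88,0,0],[0.3,0,0,0,0],[0.3,0,0,0,0]]]'
python3 - <<'E'
from h import *
s=get_state(); P=wpose(s); p,d=eyes.get_image("wrist"); cv2.imwrite("pics/w2.png",p[:,:,::-1]); np.savez("pics/w2.npz",p=p,d=d,P=P,tr=s["tool_rot"],pos=s["position"])
print(s["position"],s["tool_rot"],s["grip_width"])
m=cm(p,[60,80,20],[90,255,255]); c,uv=cloud("wrist",m,d,P); k=(np.linalg.norm(c[:,:2]-[.541,-.024],axis=1)<.09); c,uv=c[k],uv[k]
t=c[(c[:,2]>.014)]; print(len(t),t.mean(0),rect(t), uv.min(0),uv.max(0))
E
```

```text
time: 4.58
position: [0.5434, 0.245, 0.2238]
tool_rot: [0.713, 3.059, 0.001]
ft_force: [0.3, -0.6, -1.3]
grip_width: 0.459
time: 5.7
position: [0.5346, -0.0166, 0.222]
tool_rot: [0.713, 3.059, 0.002]
ft_force: [0.1, 0.2, -1.8]
grip_width: 0.456
[ 0.53463233 -0.01661071  0.22201645] [7.13091101e-01 3.05903747e+00 2.09790308e-03] 0.4557217365410974
2598 [ 0.51429729 -0.00793936  0.10728387] (array([525.8, -12.1]), array([165.5,  69.5]), 58.3) [  3 167] [638 479]
```

View pics/w2.png

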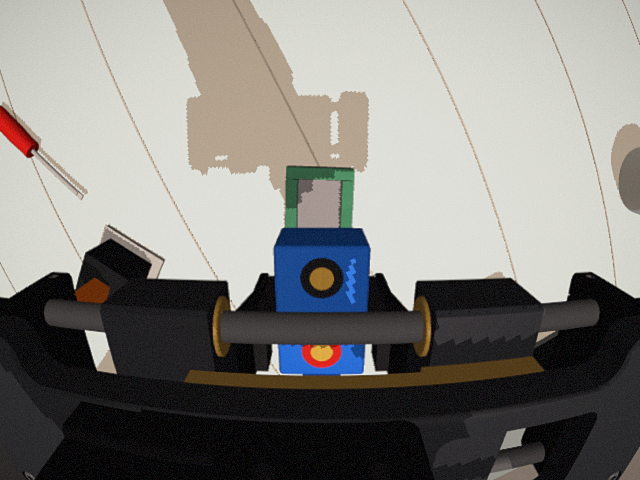

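The held pack hides the slot end of the cradle (285–355, 165–230). I'll back off along tool −x by 70 mm to see all of it.

```bash
python3 -m jog '[[[0.3,-0.9,0,0,0],[0.3,-0.9,0,0,0],[0.3,0,0,0,0],[0.3,0,0,0,0],[0.3,0,0,0,0]]]'
python3 - <<'E'
from h import *
s=get_state(); P=wpose(s); p,d=eyes.get_image("wrist"); np.savez("pics/w3.npz",p=p,d=d,P=P,tr=s["tool_rot"],pos=s["position"])
print(s["position"],s["tool_rot"])
m=cm(p,[60,80,20],[90,255,255]); m=cv2.morphologyEx(m.astype(np.uint8),cv2.MORPH_OPEN,np.ones((3,3)))>0
c,uv=cloud("wrist",m,d,P); k=(np.linalg.norm(c[:,:2]-[.541,-.024],axis=1)<.09)&(c[:,2]<.03)&(c[:,2]>.014); c,uv=c[k],uv[k]
print(len(c),c.mean(0),"outer",rect(c),uv.min(0),uv.max(0))
# edges from the colour mask: cradle frame in its own axes; pocket boundary
rim=onplane("wrist",uv,.018,P); print("outer plane",rect(rim))
# held pack dots
h=hsv(p); T=np.eye(4);T[:3,:3]=R.from_rotvec(s["tool_rot"]).as_matrix();T[:3,3]=s["position"]
mm=cm(p,[15,90,70],[35,255,255],(280,230,370,370)).astype(np.uint8); n,l,st,ce=cv2.connectedComponentsWithStats(mm)
for i in range(1,n):
    if st[i,4]>30:
        zz=np.median(d[l==i]); o,r,dc=ray("wrist",ce[i],P); w=o+r[0]*zz/dc[0,2]; print(ce[i],st[i],"world",w.round(4),"tool",(np.linalg.inv(T)@np.r_[w,1])[:3].round(4))
u0,v0=uv.min(0)-12; u1,v1=uv.max(0)+12
b=cv2.resize(p[v0:v1,u0:u1,::-1],None,fx=5,fy=5,interpolation=cv2.INTER_CUBIC); cv2.imwrite("pics/w3c.png",b); print(u0,v0,b.shape)
E
```

```text
time: 6.38
position: [0.5986, -0.0478, 0.2215]
tool_rot: [-0.711, -3.06, -0.001]
ft_force: [-0.5, -0.2, -0.8]
grip_width: 0.458
[ 0.598634   -0.04778158  0.22146769] [-7.10512001e-01 -3.05981052e+00 -1.32104526e-03]
3563 [ 0.5428661  -0.02348481  0.01828591] outer (array([541.3, -22.5]), array([ 66.3, 102.5]), 61.9) [284  96] [353 200]
outer plane (array([541.3, -22.5]), array([ 66.3, 102.5]), 62.0)
[321.27801724 278.22413793] [309 267  25  24 464] world [ 0.5838 -0.0401  0.2412] tool [ 0.0167  0.0004 -0.0197]
[321.21649485 351.97250859] [311 344  22  17 291] world [ 0.6164 -0.0561  0.2412] tool [-0.0196  0.0004 -0.0197]
272 84 (640, 465, 3)
```

View pics/w3c.png

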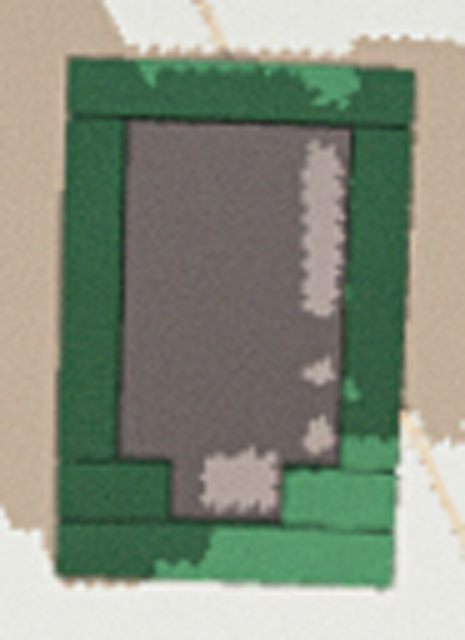

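Outer cradle rim measures 66.3×102.5 mm (nominal 68×104), so pocket centre is (0.536, −0.0197), yaw −28°. The held pack's centre is 1.4 mm along tool −x by both measurements.

```bash
python3 -m jog '[[[0.3,0.8,0,0,0.36],[0.3,0.9,0,0.5,0],[0.3,0,0,1,0],[0.3,0,0,1,0],[0.3,0,0,0.8,0],[0.3,0,0,0.7,0],[0.3,0,0,0,0],[0.3,0,0,0,0],[0.3,0,0,0,0]]]'
python3 - <<'E'
from h import *
s=get_state(); print(s["position"]); togo(s,[.5347,-.0190,.0205],152.0)
E
```

```text
time: 7.55
position: [0.5399, -0.0178, 0.063]
tool_rot: [0.76, 3.045, 0.002]
ft_force: [0.4, 0.8, -1.5]
grip_width: 0.456
[ 0.53991564 -0.01784075  0.06303444]
tilt 0.17 cur yaw 151.96 turn units -0.01 then shift units [ 0.1  -0.09  1.06]
```

```bash
python3 -m jog '[[[0.3,0.1,-0.09,0,0],[0.3,0,0,0.4,0],[0.3,0,0,0.3,0],[0.3,0,0,0,0],[0.3,0,0,0,0],[0.3,0,0,0,0]]]'
python3 - <<'E'
from h import *
s=get_state(); print(s["position"]); togo(s,[.5347,-.0190,.0205],152.0)
P=wpose(s);p,d=eyes.get_image("wrist"); cv2.imwrite("pics/w4.png",cv2.resize(p[150:400,220:420,::-1],None,fx=3,fy=3)[:600])
s=get_state();togo(s,[.5347,-.0190,.0205],152.0)
E
```

```text
time: 8.3
position: [0.5337, -0.0192, 0.0336]
tool_rot: [0.761, 3.048, 0.0]
ft_force: [-0.9, 0.6, -1.0]
grip_width: 0.457
[ 0.53366035 -0.01922409  0.03357233]
tilt 0.02 cur yaw 151.96 turn units -0.01 then shift units [-0.02  0.02  0.33]
tilt 0.02 cur yaw 151.95 turn units -0.01 then shift units [-0.02  0.02  0.33]
```

View pics/w4.png

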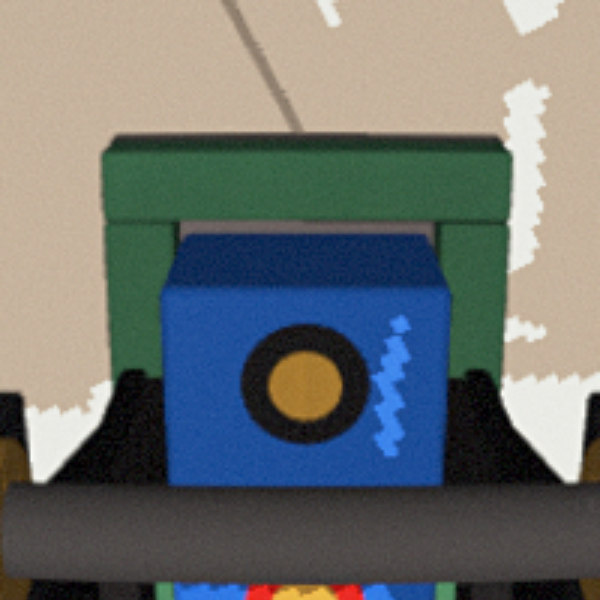

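The pack's lower rear edge (185–425, 235) lies between the pocket walls (178, 437). I apply the small correction and descend.

```bash
python3 -m jog '[[[0.3,-0.02,0.02,0.1,0],[0.3,0,0,0.1,0],[0.3,0,0,0.08,0],[0.3,0,0,0.06,0],[0.3,0,0,0,0],[0.3,0,0,0,0]]]'
python3 - <<'E'
from h import *
s=get_state(); print(s["ft_force"]); togo(s,[.5347,-.0190,.0203],152.0)
E
```

```text
time: 9.1
position: [0.5344, -0.019, 0.0213]
tool_rot: [-0.761, -3.047, -0.001]
ft_force: [-6.0, 0.5, 12.9]
grip_width: 0.458
[-6.01453876  0.45488082 12.87471248]
tilt 0.07 cur yaw 151.95 turn units -0.01 then shift units [-0.01  0.    0.02]
```

```bash
python3 -m jog '[[[0.6,0,0,0,0],[0.6,0,0,0,0],[0.6,0,0,0,0],[0.7,0,0,-0.8,0],[0.7,0,0,-1,0],[0.8,-0.5,0,-1,0],[1,-1,0,-1,0],[1,-0.3,0,-1,0],[1,0,0,0,0],[1,0,0,0,0]]]'
python3 - <<'E'
from h import *
s=get_state(); P=wpose(s); p,d=eyes.get_image("wrist"); np.savez("pics/w5.npz",p=p,d=d,P=P); print(s["position"])
m=cm(p,[100,100,30],[130,255,255]); c,uv=cloud("wrist",m,d,P); k=(np.linalg.norm(c[:,:2]-[.536,-.02],axis=1)<.07); c,uv=c[k],uv[k]; t=c[c[:,2]>.033]
A=np.c_[t[:,:2]-t[:,:2].mean(0),np.ones(len(t))]; co=np.linalg.lstsq(A,t[:,2],rcond=None)[0]; print("top z",co[2],"tilt mm/m",co[:2]*1000, "rect",rect(t))
q=rings(p,P,.040,tuple(np.r_[uv.min(0)-3,uv.max(0)+3])); print(q,q.mean(0))
cv2.imwrite("pics/w5.png",cv2.resize(p[60:260,220:420,::-1],None,fx=3,fy=3))
E
```

```text
time: 10.35
position: [0.5975, -0.0525, 0.2108]
tool_rot: [-0.761, -3.047, 0.0]
ft_force: [-0.2, 0.2, -0.4]
grip_width: 0.993
[ 0.59748178 -0.05254361  0.21079432]
top z 0.041125555841570606 tilt mm/m [ 46.18337677 -69.03247977] rect (array([540.1, -28. ]), array([108.3,  79.1]), 62.0)
[(array([321.5, 120.6]), np.int32(113)), (array([321.3, 160.7]), np.int32(82)), (array([128.3, 322.7]), np.int32(212)), (array([514.2, 323.1]), np.int32(233)), (array([511.5, 367.9]), np.int32(188)), (array([485.9, 373. ]), np.int32(127)), (array([424.5, 378.3]), np.int32(648)), (array([333.1, 382.2]), np.int32(559)), (array([469. , 465.6]), np.int32(65))]
[[ 0.51967616 -0.01056792  0.04      ]
 [ 0.55137827 -0.02758488  0.04      ]
 [ 0.59998799 -0.29971408  0.04      ]
 [ 0.80469076  0.08381751  0.04      ]
 [ 0.86641471  0.06492176  0.04      ]
 [ 0.85260085  0.03266855  0.04      ]
 [ 0.81566088 -0.03553168  0.04      ]
 [ 0.7671778  -0.12764008  0.04      ]
 [ 1.0159795  -0.03337615  0.04      ]] [ 0.75484077 -0.039223    0.04      ]
```

View pics/w5.png

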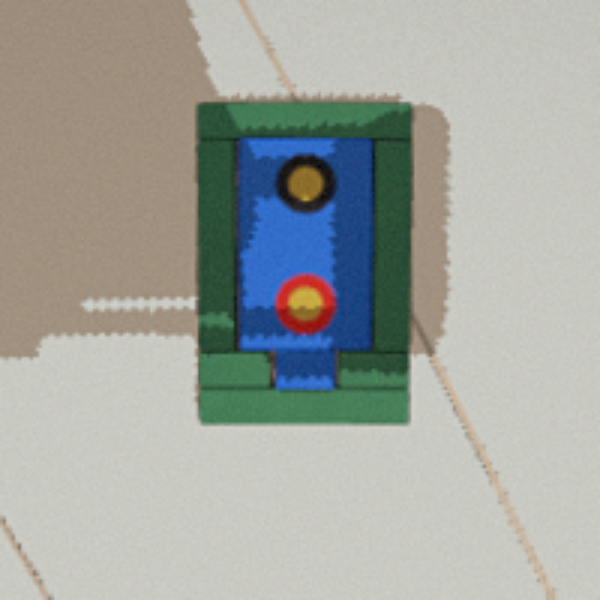

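The pack is fully in the pocket with its nose in the slot. Red contact is at about (0.5514, −0.0276, 0.040), and the ring spacing of 36.0 mm fits that height. I'll check flatness properly and work out the move to the probe.

```bash
python3 - <<'E'
from h import *
f=np.load("pics/w5.npz"); p,d,P=f["p"],f["d"],f["P"]
m=cm(p,[100,100,30],[130,255,255],(296,100,348,184)); t,uv=cloud("wrist",m,d,P)
t=t[t[:,2]>.03]; A=np.c_[t[:,:2]-t[:,:2].mean(0),np.ones(len(t))]; co=np.linalg.lstsq(A,t[:,2],rcond=None)[0]; print("top z",co[2],"tilt mm/m",co[:2]*1000,rect(t))
s=get_state(); togo(s,[.497,-.263,.29],125)
E
```

```text
top z 0.04033664043969571 tilt mm/m [-1.93888163  2.01378125] (array([538.6, -20.7]), array([40.2, 69.8]), 61.9)
tilt 0.14 cur yaw 151.98 turn units 5.4 then shift units [-2.88 -5.07 -1.99]
```

Seated flat: top is at 0.0403 m and tilt is 0.2%.

```bash
python3 -m jog '[[[1,0,0,-0.5,0.9],[1,0,0,-0.5,0.9],[1,0,0,-0.5,0.9],[1,0,0,-0.5,0.9],[1,0,0,0,0.9],[1,0,0,0,0.9]]]'; python3 -m jog '[[[1,-0.48,-0.84,0,0],[1,-0.48,-0.84,0,0],[1,-0.48,-0.84,0,0],[1,-0.48,-0.84,0,0],[1,-0.48,-0.85,0,0],[1,-0.48,-0.85,0,0],[1,0,0,0,0],[1,0,0,0,0],[1,0,0,0,0]]]'
python3 - <<'E'
from h import *
s=get_state(); P=wpose(s); p,d=eyes.get_image("wrist"); np.savez("pics/w6.npz",p=p,d=d,P=P); print(s["position"])
m=cm(p,[5,150,50],[20,255,255]); c,uv=cloud("wrist",m,d,P); k=(np.linalg.norm(c[:,:2]-[.497,-.263],axis=1)<.04)&(c[:,2]>.128)&(c[:,2]<.145); t=c[k]
print(len(t),t.mean(0),rect(t),uv[k].min(0),uv[k].max(0)); print("plane",rect(onplane("wrist",uv[k],.137,P)))
togo(s,[*np.array(rect(t)[0])/1000,.0805],125)
cv2.imwrite("pics/w6.png",p[:,:,::-1])
E
```

```text
time: 11.15
position: [0.5973, -0.0523, 0.2904]
tool_rot: [-1.453, -2.783, 0.001]
ft_force: [-0.3, -0.3, 0.4]
grip_width: 0.998
time: 12.28
position: [0.4989, -0.2614, 0.2911]
tool_rot: [-1.447, -2.787, -0.001]
ft_force: [0.0, -0.0, -0.4]
grip_width: 0.998
[ 0.49885859 -0.26136069  0.29107954]
550 [ 0.4948974  -0.2620474   0.13682734] (array([ 495.4, -263. ]), array([22.3, 22.3]), 32.6) [304 208] [330 233]
plane (array([ 495. , -262.4]), array([22.8, 22.4]), 35.1)
tilt 0.07 cur yaw 125.12 turn units 0.02 then shift units [ 0.01 -0.09  5.26]
```

View pics/w6.png

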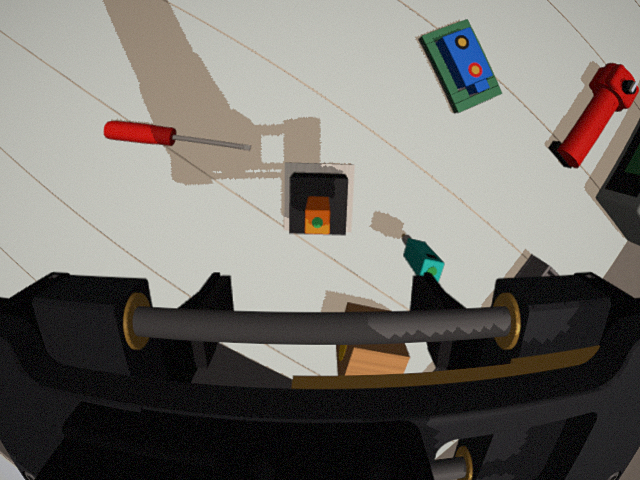

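The orange handle top is at (305–330, 208–233), square with the jaws. The teal decoy at (425,260) may be close to the right-hand finger, so I check clearance first.

```bash
python3 - <<'E'
from h import *
f=np.load("pics/w6.npz"); p,d,P=f["p"],f["d"],f["P"]
a=np.radians(125); X=np.array([np.cos(a),np.sin(a)]); Y=np.array([np.sin(a),-np.cos(a)])
g=np.array([.4952,-.2627])
for nm,m in [("teal",cm(p,[80,100,40],[98,255,255],(380,220,450,300))),("carton",cm(p,[8,60,60],[20,200,255],(335,300,410,380)))]:
    c,_=cloud("wrist",m,d,P); c=c[(c[:,2]>0)&(c[:,2]<.14)]; r=c[:,:2]-g
    print(nm,len(c),"z",np.percentile(c[:,2],[2,50,98]).round(3),"xy",c[:,:2].mean(0).round(3),"tool x",np.percentile(r@X,[2,98]).round(3),"tool y",np.percentile(r@Y,[2,98]).round(3))
E
```

```text
teal 877 z [0.064 0.11  0.131] xy [ 0.607 -0.239] tool x [-0.055 -0.037] tool y [0.097 0.12 ]
carton 1978 z [0.003 0.115 0.116] xy [ 0.639 -0.358] tool x [-0.181 -0.143] tool y [0.03  0.098]
```

Teal is 97 mm or more away in tool y and its top is at 0.13 m, below the gripper body at 0.15 m, so it's clear. Descending.

```bash
python3 -m jog '[[[1,0.02,-0.08,0.9,0],[1,0,0,0.9,0],[1,0,0,0.9,0],[1,0,0,0.9,0],[1,0,0,0.9,0],[1,0,0,0.76,0],[1,0,0,0,0],[1,0,0,0,0],[1,0,0,0,0]]]'
python3 - <<'E'
from h import *
s=get_state(); togo(s,[.4952,-.2627,.0805],125)
E
```

```text
time: 13.45
position: [0.4964, -0.2647, 0.083]
tool_rot: [1.45, 2.784, 0.001]
ft_force: [0.3, 0.1, 0.2]
grip_width: 0.999
tilt 0.16 cur yaw 124.97 turn units -0.01 then shift units [0.06 0.01 0.06]
```

```bash
python3 -m jog '[[[0.6,0.04,0.01,0.05,0],[0.1,0,0,0,0],[0.1,0,0,0,0],[0.1,0,0,0,0],[0.1,0,0,0,0],[0.1,0,0,0,0],[0.1,0,0,0,0]]]' 40
python3 - <<'E'
from h import *
s=get_state(); print(s["ft_force"],s["grip_width"]*87); togo(s,[.4952,-.2627,.0805],125)
E
```

```text
time: 14.32
position: [0.4945, -0.2629, 0.0793]
tool_rot: [-1.452, -2.786, -0.0]
ft_force: [1.0, -0.7, 0.3]
grip_width: 0.287
[ 0.97989674 -0.66495177  0.26382695] 24.9321753805375
tilt 0.0 cur yaw 124.95 turn units -0.01 then shift units [-0.01  0.02 -0.03]
```

```bash
python3 -m jog '[[[0.1,0,0,0,0],[0.1,0,0,0,0],[0.1,0,0,0,0]]]'
python3 -m jog '[[[0.1,0,0,-0.3,0],[0.1,0,0,-0.6,0],[0.1,0,0,-0.7,0],[0.1,0,0,-0.7,0],[0.1,0,0,0,0],[0.1,0,0,0,0]]]'
```

```text
time: 14.7
position: [0.4945, -0.2628, 0.0793]
tool_rot: [-1.452, -2.786, -0.0]
ft_force: [0.3, 0.7, 0.4]
grip_width: 0.249
time: 15.45
position: [0.4942, -0.2626, 0.1709]
tool_rot: [-1.451, -2.785, -0.0]
ft_force: [-0.7, 0.7, -0.0]
grip_width: 0.254
```

The handle is gripped at 22 mm and lifted 91 mm, clear of the stand. On to the red contact.

```bash
python3 - <<'E'
from h import *
s=get_state(); togo(s,[.5514,-.0276,.130])
E
```

```text
tilt 0.05 cur yaw 124.95 turn units 0.0 then shift units [3.99 4.54 1.02]
```

```bash
python3 -m jog '[[[0.1,0.4,0.45,0,0],[0.1,0.7,0.8,0,0],[0.1,0.7,0.8,0,0],[0.1,0.7,0.8,0,0],[0.1,0.7,0.8,0,0],[0.1,0.5,0.55,0.3,0],[0.1,0.29,0.34,0.4,0],[0.1,0,0,0.3,0],[0.1,0,0,0,0],[0.1,0,0,0,0]]]'
python3 - <<'E'
from h import *
s=get_state(); print(s["ft_force"],s["grip_width"]*87); togo(s,[.5514,-.0276,.1063])
T=[]
for n,b in [("side",(290,170,410,310)),("scene",(250,200,350,290))]:
    p,d=eyes.get_image(n); np.savez(f"pics/{n}7.npz",p=p,d=d); T.append(cv2.resize(p[b[1]:b[3],b[0]:b[2],::-1],(400,450),interpolation=cv2.INTER_CUBIC))
cv2.imwrite("pics/c7.png",np.hstack(T))
E
```

```text
time: 16.7
position: [0.5519, -0.0298, 0.1316]
tool_rot: [1.455, 2.784, -0.0]
ft_force: [-0.4, -0.4, -0.3]
grip_width: 0.249
[-0.39752863 -0.43390068 -0.33002711] 21.640604675582306
tilt 0.04 cur yaw 124.8 turn units 0.0 then shift units [0.05 0.02 0.63]
```

View pics/c7.png

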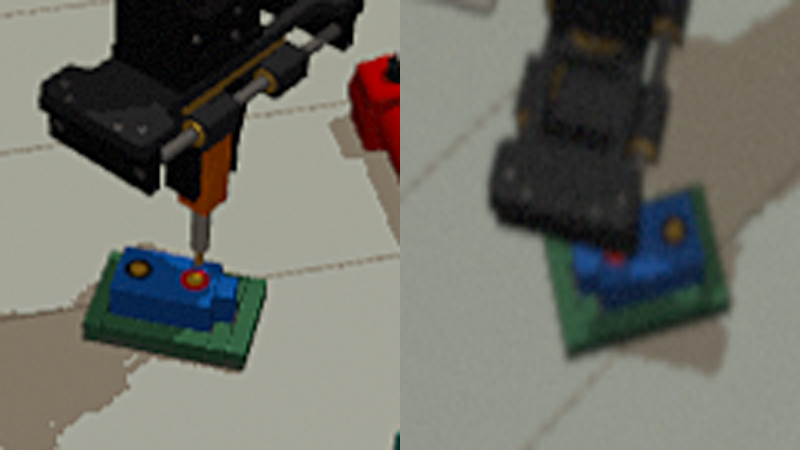

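The side view shows the probe upright, with its tip (199,262) just above the red contact (195,278). I correct 2 mm and descend.

```bash
python3 -m jog '[[[0.1,0.05,0.02,0,0],[0.1,0,0,0.15,0],[0.1,0,0,0.15,0],[0.1,0,0,0.1,0],[0.1,0,0,0,0],[0.1,0,0,0,0],[0.1,0,0,0,0]]]'
python3 - <<'E'
from h import *
s=get_state(); togo(s,[.5514,-.0276,.1063])
p,d=eyes.get_image("side"); s=get_state(); print(s["ft_force"]); togo(s,[.5514,-.0276,.1063])
E
```

```text
time: 17.68
position: [0.5517, -0.0259, 0.1156]
tool_rot: [1.452, 2.786, 0.0]
ft_force: [0.6, -0.4, -0.2]
grip_width: 0.25
tilt 0.03 cur yaw 124.95 turn units 0.0 then shift units [-0.03 -0.03  0.23]
[-0.48396759 -0.40461292 -1.29870335]
tilt 0.03 cur yaw 124.95 turn units 0.0 then shift units [-0.03 -0.03  0.23]
```

```bash
python3 -m jog '[[[0.1,-0.03,-0.03,0,0],[0.1,0,0,0,0],[0.1,0,0,0,0]]]'
python3 - <<'E'
from h import *
s=get_state(); togo(s,[.5514,-.0276,.1063])
p,d=eyes.get_image("side"); cv2.imwrite("pics/s8.png",cv2.resize(p[215:275,315:395,::-1],None,fx=9,fy=9,interpolation=cv2.INTER_CUBIC))
E
```

```text
time: 18.1
position: [0.5512, -0.0276, 0.1154]
tool_rot: [1.452, 2.786, 0.0]
ft_force: [-0.6, -0.2, -1.3]
grip_width: 0.25
tilt 0.01 cur yaw 124.95 turn units 0.0 then shift units [-0.    0.    0.23]
```

View pics/s8.png

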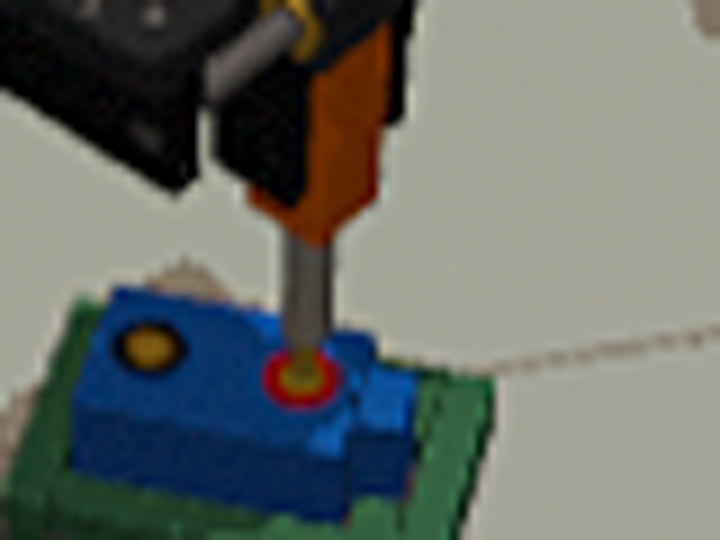

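The tip (306,370) is centred over the red ring (301,378) to about 1 mm. Pressing now.

```bash
for i in 1 2 3 4; do python3 - <<'E'
from h import *
f=[]
for _ in range(3): eyes.get_image("side"); f.append(get_state()["ft_force"][2])
print("fz",np.round(f,2),get_state()["position"].round(4))
E
[ $i = 1 ] && python3 -m jog '[[[0.1,0,0,0.05,0],[0.1,0,0,0.05,0],[0.1,0,0,0,0],[0.1,0,0,0,0]]]' >/dev/null
[ $i = 2 ] && python3 -m jog '[[[0.1,0,0,0.07,0],[0.1,0,0,0,0],[0.1,0,0,0,0]]]' >/dev/null
[ $i = 3 ] && python3 -m jog '[[[0.1,0,0,0.06,0],[0.1,0,0,0,0],[0.1,0,0,0,0]]]' >/dev/null
done
```

```text
fz [-0.92 -1.61 -0.95] [ 0.5512 -0.0275  0.1154]
fz [0.41 0.89 0.25] [ 0.5512 -0.0275  0.1115]
fz [2.02 1.23 1.26] [ 0.5513 -0.0275  0.1087]
fz [2.9  2.51 3.  ] [ 0.5513 -0.0275  0.1063]
```

```bash
python3 -m jog '[[[0.1,0,0,-0.01,0],[0.1,0,0,0,0],[0.1,0,0,0,0]]]'; python3 - <<'E'
from h import *
f=[]; 
for _ in range(6): p,d=eyes.get_image("side"); f.append(get_state()["ft_force"])
s=get_state(); print(np.mean(f,0)); togo(s,[.5514,-.0276,.1063]); print(s["position"],s["time"],s["grip_width"])
cv2.imwrite("pics/s9.png",cv2.resize(p[215:275,315:395,::-1],None,fx=9,fy=9,interpolation=cv2.INTER_CUBIC))
E
```

```text
time: 20.38
position: [0.5513, -0.0276, 0.1066]
tool_rot: [1.452, 2.786, 0.0]
ft_force: [0.6, 0.6, 2.5]
grip_width: 0.249
[0.57415059 0.1653725  2.49152412]
tilt 0.01 cur yaw 124.95 turn units 0.0 then shift units [-0.    0.    0.01]
[ 0.55123417 -0.02755017  0.10658333] 20.675 0.25256828332396714
```

View pics/s9.png

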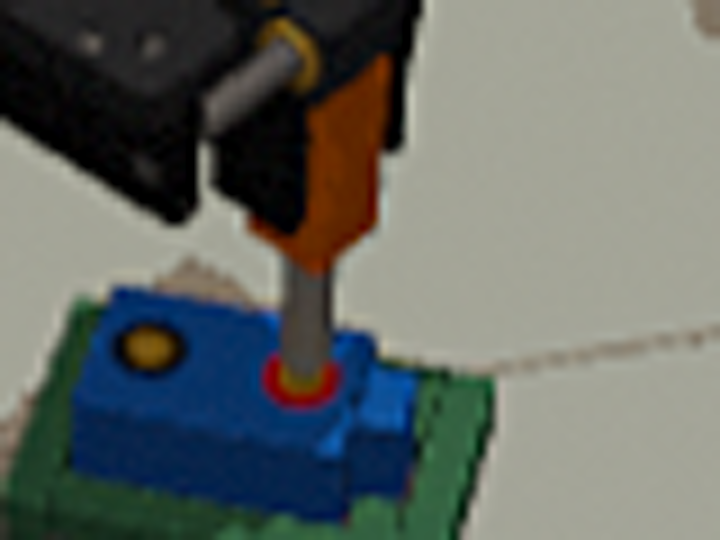

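The point sits in the red ring at (303,382), the probe is upright, and the pack hasn't moved. Force rose 3.6 N from free, which is about 6.6 mm of travel; the geometry gives 5.7–6 mm. I'm handing in.

```bash
python3 -c "
from bench import job
print(job.close_job())"
```

```text
the job is handed in; nothing more can be done
None
```

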